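# Wind the tray jack level with the steel block

## Task

The engraver's big brass tray is to be laid across the steel block and the screw jack beside it. Fit the crank handle fully home on the square of the jack's leaning shaft, and with it wind the jack up until its head is level with the top of the block. Then draw the crank off and set it back down on the bench without dropping it, leaving the hammer, the dish and the jar where they are.

Things in the scene. Friction and masses are not known exactly. Their poses are not given: they have to be found in the camera images.
- jack: Bevel-geared screw jack bolted to the bench: grey cast body, base 132 mm across, 135 mm tall; a grey tube leans out 40 deg from vertical on its -x side. Origin: middle of the base's underside, z up. The screw climbs in the middle, under the head. It stays where it is left; the head cannot be pulled or pushed up.
- shaft_seat (a point): Middle of the tube's end face, where the drive shaft comes out. +z: out along the shaft, 40 deg from vertical; +x: square to it, up the slope towards the head. On +z: an 18 mm square 30 mm long (end chamfered), then a 18 mm round nose 15 mm long. How the square's flats are turned is not told. Turn clockwise, looking at the shaft's end, to raise: 8 mm a turn; takes about 0.25 Nm.
- head_top (a point): Middle of the top of the jack's round steel head (52 mm across, 13 mm thick) on the screw; it moves straight up and down without turning. It starts 10 to 20 mm too low.
- block_top (a point): Middle of the top face of the dark steel block beside the jack (stepped: foot 170 x 170 x 90 mm, upper part 140 x 140 mm, 172 mm tall, fixed).
- crank: Loose steel crank, 0.36 kg, flat on the open bench right of the jack, handle up. Origin: middle of the hub's underside, mouth of a 20.8 mm square socket right through it (34 mm square, 30 tall). +x: along the arm (22 wide, 12 thick) to the handle axis at 62 mm. The handle is parallel to +z: a wooden sleeve 24 mm across, z 14 to 100 mm, spinning on its pin with 0.1 Nm drag; steel cap to 104 mm.
- hammer: Bystander: hammer with a wooden handle, 260 mm long, lying on the bench beyond the jack. Origin: middle of its length, on the bench.
- dish: Bystander: terracotta dish, 110 mm across, 35 mm high. Origin: middle of its underside.
- jar: Bystander: amber glass jar, 64 mm across, 90 mm high. Origin: middle of its underside.
There are look-alikes about, which are no part of the job. What is shaped like the jack but pink or turquoise is not meant.

How it is judged (in metres and radians):
On the way, in this order (a step that is already met when the one before it is completed fails the run):
1. the crank's socket is home on the square of the shaft (z of crank in the frame of shaft_seat below 0.008 m and distance between crank and shaft_seat below 0.012 m and angle between the z axis of crank and the z axis of shaft_seat, either way round below 0.12 rad), for 0.2 s.
2. the head has been wound level with the block while the crank is on the shaft (distance between crank and shaft_seat below 0.02 m and z of head_top in the frame of block_top between -0.0025 and 0.0025 m), for 0.2 s.
At the end, for the whole second after the job is handed in: The jack's head stands within 2.5 mm of the height of the block's top, and the crank lies still on the bench, off the shaft and let go (z of head_top in the frame of block_top between -0.0025 and 0.0025 m and height (world z) of crank below 0.04 m and linear speed of crank below 0.02 m/s); the robot touches nothing.
It fails at once if the hammer, the dish or the jar is shifted by more than 30 mm (distance of any of hammer, dish, jar from where it was at the start of the episode above 0.03 m).
It fails at once if the crank is dropped or flung (linear speed of crank above 1.3 m/s).
It also fails if it takes over 72 s, if anything falls off the work surface, if the arm or the gripper's body presses on something with over 40 N, if the wrist force passes 120 N, or if a joint passes its speed limit or range.

## Robot

A 6-joint arm with a two-finger parallel gripper is mounted at the origin on the work surface. World frame = base frame: x ahead of the robot, y to its left, z up, the work surface at z = 0. Lengths are in mm, angles in rad, forces in N, time in s.
With the tool pointing down it reaches from about 300 to 950 mm from the base axis. Payload 3.1 kg.
Tool frame: the origin (TCP) lies on the centre line of the jaws, within the pads' length; the fingertips stand 14 mm ahead of it and the grasp point (between the pads) lies 5 mm behind it; z points along the fingers, y is the line along which they close (so a half turn about z gives the same grasp; the last joint's range is limited). The gripper opens to 85 mm and grips with 20 to 120 N. Pads are 22 mm wide; open, the fingers measure 114 mm over their backs; the gripper's body (76 mm by 85 mm) begins 54 mm behind the grasp point. The pads swing forward as they close: fully open they stand 13 mm farther back than shut.
Start: joints at [1.196, 0.308, 1.634, -0, 1.2, -0.07], TCP at [187.59, 596.19, 245.272] pointing down, gripper open.
Joint ranges: [-3.06, 3.06], [-0.79, 1.96], [0.05, 2.63], [-1.19, 4.34], [0.05, 2.64], [-2.94, 2.94]. Speed limits (rad/s): [2.79, 2.79, 3.14, 3.14, 3.14, 3.14].

## Interface

Orientations are given as a rotation vector (axis times angle).
In Python, from station import * gives the robot as it stands. The module is installed in compiled form; this text tells all that it offers.
- The arm moves only by the tool servo_tool, never from a script. Its argument "commands" is a list that holds one entry, the list of rows, each a list of 7 numbers: the opening, from 0 (shut) to 1 (fully open), then the shift along the tool's x, y, z in cm, then the turn, a rotation vector about the tool's x, y, z in rad. A call has 1 to 12 rows; each row shifts and turns the commanded pose from where the row before left it, along the tool's axes as they then stand; what a row does not reach is not made up. A row lasts 1/8 s, in which the tool goes at most 62.5 mm and 10.7 degrees, less where a joint would pass 70% of its speed; a pose out of reach is approached as far as the arm can. A call is refused whole if a number of a shift passes 6.25 or a number of a turn 0.188, either way. A call with a gripper value outside its range is refused whole. The fingers move at their own pace and stop on an object; "newtons" is the grip in N (left out, the last holds). Time passes only in rows, so rows that do not move let the fingers close. It gives the time, the measured TCP pose, the force, the opening and the grip force at its end, in the units of the state.
- read_state(): the state, without advancing time (a new reading comes with each control period).
- grab_frame(name): name is "scene" or "top"; returns (picture, depth): 400x640x3 uint8, red, green, blue; 400x640 float32, mm along the optical axis (not along the pixel's ray), 0 where there is no reading.
- camera_params(name): a dict with "camera_matrix" (3x3 intrinsics, pixels), "origin" and "attitude" of the camera in the world. Camera axes: x right, y down, z forward; pixel columns grow to the right and rows downward; lengths in mm; the calibration is good to about 2 mm. A picture is of the moment at which its call begins. camera_params takes no time and is no camera call.
- finish_job(): hands the job in; it is judged then, once.
The state is a dict: "time_s": time; "qpos": joint angles; "dq": joint speeds; "tau": joint torques, N m; "eef_pos": TCP position; "tool_rot": TCP orientation; "contact_force": force on the tool from outside, world axes, zero at the start; "torque": the same for the moment, N m; "width": opening from 0.0 (shut) to 1.0 (fully open); "finger_force": force on a finger pad.
Only numpy, scipy, OpenCV 4.12 (cv2) and the standard library are available. Lean on these libraries where they do the work, as an engineer would, in place of code of your own. Each camera call takes 0.05 s, during which the arm holds its last target. There are 200 camera calls.

## Working session

There is one attempt and no reset: what is moved stays moved. The work goes in short steps, Python scripts to look and compute and a tool call to move; the robot and the scene stay as the last step left them, time stands still between calls to the robot, and variables do not carry over. Pictures are saved under pics/ and viewed, at most 11 in all, crops included, and the job is handed in when it is done.

Besides the shell and the picture viewer there is one more tool, called after "Request:" in YAML: its name, and indented under it one key for each argument. servo_tool: Moves the arm, as the interface text tells. Its arguments: {"type":"object","properties":{"commands":{"type":"array"},"newtons":{"type":"number"}},"required":["commands"]}

```bash
mkdir -p pics; python3 - <<'E'
from station import *
import cv2,numpy as np
for n in ("scene","top"):
    p,d=grab_frame(n); cv2.imwrite(f"pics/{n}0.png",p[:,:,::-1]); np.savez(f"{n}0.npz",p=p,d=d)
    print(n,camera_params(n))
print(read_state())
E
```

```text
scene {'camera_matrix': array([[368.81022378,   0.        , 311.5772289 ],
       [  0.        , 368.81022378, 202.99010554],
       [  0.        ,   0.        ,   1.        ]]), 'origin': array([1005.49356607, -248.16520369,  979.33603081]), 'attitude': array([-2.31214991, -1.27019678,  0.37068428])}
top {'camera_matrix': array([[393.08629356,   0.        , 316.21682654],
       [  0.        , 393.08629356, 205.38619967],
       [  0.        ,   0.        ,   1.        ]]), 'origin': array([ 495.10726284,   -2.43027721, 1110.32414029]), 'attitude': array([-2.16824987,  2.17364388, -0.0543791 ])}
{'time_s': 0.1, 'qpos': array([ 1.19626910e+00,  3.08938545e-01,  1.63505062e+00,  1.05434402e-05,
        1.19971253e+00, -6.97298444e-02]), 'dq': array([ 9.82957465e-04, -1.98479890e-03, -1.78601617e-03,  3.30958552e-05,
        2.43802371e-03, -3.93222557e-04]), 'tau': array([-1.19629253e-04, -4.16406441e+01, -2.77648991e+01, -2.23024313e-04,
        4.13118949e-03, -1.75200091e-05]), 'eef_pos': array([187.34085544, 595.51148137, 244.15316933]), 'tool_rot': array([-0.47685718, -3.10470962,  0.00322759]), 'contact_force': array([-1.24376304, -0.12975994,  0.26755068]), 'torque': array([ 0.00273353,  0.0114044 , -0.01860044]), 'finger_force': 0.0, 'width': 0.9986434224471494}
```

View pics/scene0.png

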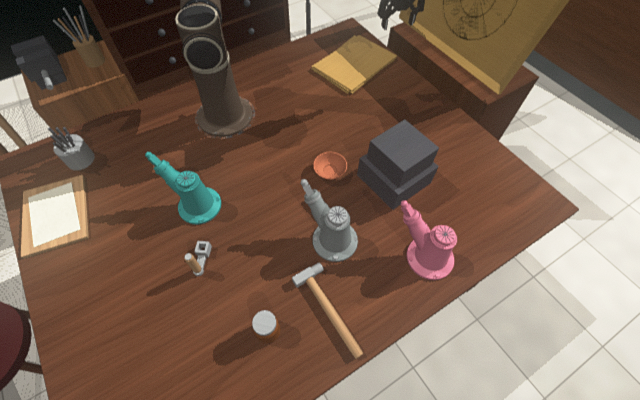

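View pics/top0.png

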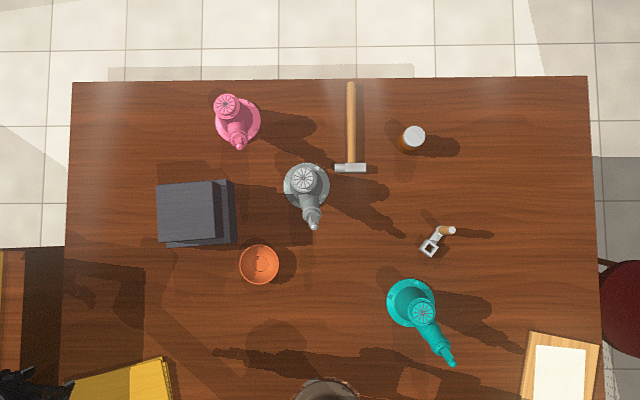

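The scene view shows the grey jack at (335,235) with its shaft end at (305,183), the block at (400,160), the crank at (200,255) and the dish at (330,165). In the top view the jack head is at (303,180), shaft tip (313,226), crank hub (430,248) and handle top (450,230). I'll zoom in next.

```bash
cat > h.py <<'E'
import numpy as np,cv2
from scipy.spatial.transform import Rotation as R
from station import *
def cam(n):
    c=camera_params(n); return c["camera_matrix"],np.array(c["origin"]),R.from_rotvec(c["attitude"]).as_matrix()
def ray(n,u,v):
    K,o,A=cam(n); return o,A@np.linalg.solve(K,[u,v,1.])
def onz(n,u,v,z):
    o,r=ray(n,u,v); return o+r*(z-o[2])/r[2]
def proj(n,P):
    K,o,A=cam(n); q=K@A.T@(np.asarray(P,float)-o); return q[:2]/q[2]
def two(a,b):  # scene px, top px -> point, gap
    o1,r1=ray("scene",*a);o2,r2=ray("top",*b)
    s=np.linalg.lstsq(np.c_[r1,-r2],o2-o1,rcond=None)[0]
    p,q=o1+r1*s[0],o2+r2*s[1]; return (p+q)/2,np.linalg.norm(p-q)
def cloud(n,d):
    K,o,A=cam(n); v,u=np.mgrid[:400,:640]
    return (np.stack([(u-K[0,2])/K[0,0]*d,(v-K[1,2])/K[1,1]*d,d],-1))@A.T+o
E
python3 - <<'E'
from h import *
S=np.load("scene0.npz");T=np.load("top0.npz")
def crop(I,u,v,w,h,W,H): return cv2.resize(I[v:v+h,u:u+w,::-1],(W,H),interpolation=cv2.INTER_CUBIC)
a=np.vstack([np.hstack([crop(S["p"],290,170,80,60,400,300),crop(T["p"],280,160,53,40*2,200,300),crop(T["p"],290,190,40,60,200,300)]),
 np.hstack([crop(S["p"],175,230,53,40,400,300),crop(T["p"],410,215,53,40,400,300)])])
cv2.imwrite("pics/z1.png",a)
for n,D in(("scene",S),("top",T)):
    C=cloud(n,D["d"]); 
    pts={"scene":[(338,215),(405,145),(306,184),(203,246),(190,257),(330,165),(264,322)],"top":[(303,180),(185,210),(313,226),(310,205),(450,230),(259,262),(413,136)]}[n]
    for p in pts: print(n,p,C[p[1],p[0]].round(1))
E
```

```text
scene (338, 215) [641.2  53.6 157.9]
scene (405, 145) [561.5 337.3 172.8]
scene (306, 184) [527.   28.4 177.9]
scene (203, 246) [ 449.  -278.8    6.8]
scene (190, 257) [ 515.  -316.5  103.4]
scene (330, 165) [404.2 193.5   8.8]
scene (264, 322) [ 758.1 -233.8   92.9]
top (303, 180) [629.5  53.8 155.8]
top (185, 210) [555.8 337.9 171.7]
top (313, 226) [516.3  28.5 183.8]
top (310, 205) [569.1  37.2 142.5]
top (450, 230) [ 507.2 -316.   105. ]
top (259, 262) [419.9 185.9   4.3]
top (413, 136) [ 754.1 -231.5   87.9]
```

View pics/z1.png

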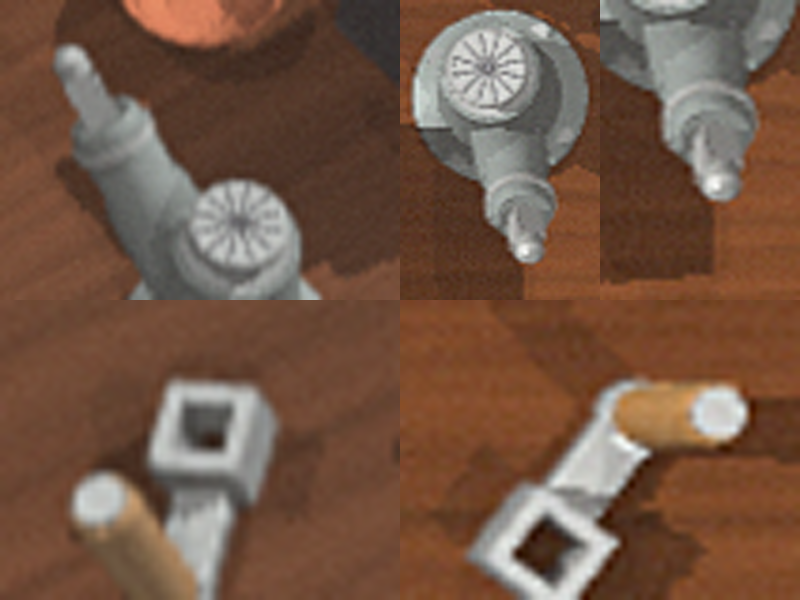

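In the zoom (scale about 5 to 7.5), the nose tip is at scene (304,182) and top (313,228). The hub socket centre is at scene (202.4,246.7) and top (429.2,248.1), and the handle cap is at scene (188.2,256.7) and top (452.1,229.9). The nose is rounded. Next step is to measure by masks.

```bash
python3 - <<'E'
from h import *
S=np.load("scene0.npz");T=np.load("top0.npz")
print("hub",two((202.4,246.7),(429.2,248.1)),"cap",two((188.2,256.7),(452.1,229.9)))
CS,CT=cloud("scene",S["d"]),cloud("top",T["d"])
# block top & head top by depth
for n,C,D in(("S",CS,S),("T",CT,T)):
    X,Y,Z=C[...,0],C[...,1],C[...,2]
    b=(Y>280)&(Y<390)&(X>500)&(X<620)&(Z>150)
    h=(np.hypot(X-637,Y-53)<18)&(Z>145)
    print(n,"block z",np.median(Z[b]),Z[b].std(),"head z",np.median(Z[h]),Z[h].std(),"bench",np.median(Z[(abs(X-500)<40)&(abs(Y+150)<30)]))
    v,u=np.nonzero((np.hypot(X-637,Y-53)<35)&(Z>150)&(Z<170)); print(" head px",u.mean(),v.mean(),len(u))
# shaft mask: depth points around nose; rows in shaft
for n,C,D in(("scene",CS,S),("top",CT,T)):
    sat=cv2.cvtColor(D["p"],cv2.COLOR_RGB2HSV)[...,1]
    X,Y,Z=C[...,0],C[...,1],C[...,2]
    m=(sat<70)&(X>480)&(X<600)&(Y>0)&(Y<70)&(Z>100)
    r=range(180,200) if n=="scene" else range(205,233)
    for v in r:
        u=np.nonzero(m[v])[0]
        if len(u): print(n,v,u.min(),u.max(),"mid",(u.min()+u.max())/2,C[v,int(u.mean())].round(0))
E
```

```text
hub (array([ 459.58671859, -281.92674585,   24.79378974]), np.float64(2.9819577161447164)) cap (array([ 508.09350775, -321.85087253,   98.4045041 ]), np.float64(3.00478845176071))
S block z 172.75382324357076 1.6750434252252469 head z 157.33153187946323 1.5844647247016257 bench 0.748910132095034
 head px 337.1443298969072 214.57731958762886 291
T block z 171.1386423672522 1.6550637270439148 head z 156.4353371895828 1.6260580077371674 bench -0.2863408836168446
 head px 303.1449275362319 177.86666666666667 345
scene 180 301 306 mid 303.5 [517.  26. 186.]
scene 181 301 306 mid 303.5 [520.  24. 186.]
scene 182 301 307 mid 304.0 [522.  25. 183.]
scene 183 301 308 mid 304.5 [524.  24. 182.]
scene 184 301 308 mid 304.5 [525.  24. 178.]
scene 185 302 309 mid 305.5 [526.  26. 174.]
scene 186 302 309 mid 305.5 [530.  23. 177.]
scene 187 303 310 mid 306.5 [530.  26. 170.]
scene 188 304 311 mid 307.5 [534.  27. 169.]
scene 189 304 315 mid 309.5 [538.  30. 167.]
scene 190 305 316 mid 310.5 [541.  32. 164.]
scene 191 305 318 mid 311.5 [543.  34. 161.]
scene 192 306 319 mid 312.5 [546.  35. 159.]
s
[... 688 characters left out ...]
.  34. 162.]
top 214 303 321 mid 312.0 [546.  32. 156.]
top 215 303 320 mid 311.5 [543.  34. 160.]
top 216 303 320 mid 311.5 [541.  34. 159.]
top 217 303 320 mid 311.5 [538.  34. 163.]
top 218 304 319 mid 311.5 [536.  34. 168.]
top 219 304 318 mid 311.0 [533.  34. 172.]
top 220 305 318 mid 311.5 [531.  33. 176.]
top 221 306 318 mid 312.0 [528.  31. 181.]
top 222 308 318 mid 313.0 [526.  29. 176.]
top 223 309 318 mid 313.5 [523.  29. 181.]
top 224 309 317 mid 313.0 [521.  29. 182.]
top 225 309 317 mid 313.0 [519.  29. 182.]
top 226 310 317 mid 313.5 [516.  28. 184.]
top 227 310 317 mid 313.5 [514.  28. 186.]
top 228 311 317 mid 314.0 [512.  26. 183.]
top 229 312 316 mid 314.0 [509.  26. 179.]
```

```bash
python3 - <<'E'
from h import *
S=np.load("scene0.npz");T=np.load("top0.npz")
for n,h,c in(("scene",(202.4,246.7),(188.2,256.7)),("top",(429.2,248.1),(452.1,229.9))):
    H=onz(n,*h,30);C=onz(n,*c,104);d=(C-H)[:2];print(n,H.round(1),C.round(1),np.hypot(*d),np.degrees(np.arctan2(d[1],d[0])))
print("head",two((337.1,214.6),(303.1,177.9)))
for n,D in(("scene",S),("top",T)):
    sat=cv2.cvtColor(D["p"],cv2.COLOR_RGB2HSV)[...,1]
    C=cloud(n,D["d"]);X,Y,Z=C[...,0],C[...,1],C[...,2]
    # hub top blob
    m=(sat<70)&(np.hypot(X-458,Y+281)<32)&(Z>17)
    u0,v0,w,h=(195,175,0,0) if 0 else ((295,172,20,20) if n=="scene" else (304,216,18,18))
    print(n);print(sat[v0:v0+h,u0:u0+w])
    v,u=np.nonzero(m&(Z>22)); print("hubtop px",u.mean(),v.mean(),len(u))
E
```

```text
scene [ 463.3 -280.4   30. ] [ 512. -320.  104.] 62.781423369407115 -39.126634583468466
top [ 459.2 -282.    30. ] [ 507.5 -321.5  104. ] 62.414547617390255 -39.30632819046796
head (array([635.66822098,  54.30728796, 151.06424991]), np.float64(1.051603001449831))
scene
[[138 136 138 138 133 140 134 137 129 147 139 126 136 129 137 128 127 140
  131 140]
 [142 138 143 132 139 138 128 136 132 129 115 128 127 147 130 136 130 133
  125 129]
 [135 133 137 132 141 134 148 129 132 118 138 128 140 133 132 130 133 135
  130 134]
 [138 143 137 131 139 134 129 122 136 129 135 127 129 130 135 130 138 137
  135 129]
 [126 134 139 139 133 138 126 138 140 134 143 132 133 142 133 133 138 124
  127 129]
 [136 130 133 133 143 141 137 128 139 147 139 141 126 135 125 137 135 123
  143 129]
 [143 145 130 141 133 134 133 119 100 103 116 133 147 141 132 139 129 139
  132 124]
 [138 135 137 131 132 139  77  28  17  10  26  70 144 135 137 141 127 132
  125 134]
 [136 137 138 134 150 139  27   5   4   3   6  13  68 153 146 123 129 131
  129 135]
 [132 143 133 140 142 121  10   8   1   3   5   6  40 128 134 137
[... 1606 characters left out ...]
  2  10   6   6   9   4   3  29 163 170 169 163]
 [145 151 154 181 103  39   5   2   2   3   7   5   5  15 102 173 178 173]
 [153 150 159 153 171 118  12   4   4   2   9   5  10  22 113 177 167 165]
 [150 162 177 142 163 172  32   5   8   5   5   8  11  29 155 163 161 166]
 [169 169 155 149 179 155 174  47   5   2   5   7  21 132 173 174 158 159]
 [144 159 140 165 148 131 182 185 190 137 105 117 193 178 167 174 177 159]
 [156 151 149 163 156 176 152 159 164 165 184 173 165 168 169 172 169 164]
 [151 138 164 155 142 157 143 179 151 173 153 155 167 157 171 160 161 176]
 [156 162 183 149 159 167 142 142 165 165 166 165 169 158 163 161 162 159]]
hubtop px 429.3360655737705 248.02459016393442 122
```

```bash
cat >> h.py <<'E'
def delta(p,Rt=None):
    s=read_state(); A=R.from_rotvec(s["tool_rot"])
    print("t",round(s["time_s"],2),"at",s["eef_pos"].round(1),"shift cm",(A.inv().apply(np.asarray(p)-s["eef_pos"])/10).round(2), "turn",(A.inv()*Rt).as_rotvec().round(3) if Rt is not None else "","F",s["contact_force"].round(1),"j6",s["qpos"].round(2),"w",round(s["width"],3))
def frame(z,x): # tool rotation with given z, x made square
    z=np.array(z,float)/np.linalg.norm(z);x=np.array(x,float);x-=z*(x@z);x/=np.linalg.norm(x)
    return R.from_matrix(np.c_[x,np.cross(z,x),z])
E
python3 - <<'E'
from h import *
c=np.radians(140.8); Rt=frame([0,0,-1],[np.cos(c),np.sin(c),0])
delta([457.9,-278.7,150],Rt)
a,b=(303.6,182.6),(313.7,226.0)
P,g=two(a,b); print("nose sphere",P,g)
for n,q in(("scene",a),("top",b)):
    for z in(178,182,186): print(n,z,onz(n,*q,z).round(1))
for n,q in(("scene",(337.1,214.6)),("top",(303.1,177.9))): print("head",n,onz(n,*q,157).round(1))
E
```

```text
t 0.1 at [187.3 595.5 244.2] shift cm [-52.05 -75.25   9.57] turn [-0.002  0.     0.379] F [-1.2 -0.1  0.3] j6 [ 1.2   0.31  1.64  0.    1.2  -0.07] w 0.999
nose sphere [516.55214153  27.20934239 172.61281919] 0.10084204184349092
scene 178 [519.8  25.4 178. ]
scene 182 [522.3  24.1 182. ]
scene 186 [524.7  22.7 186. ]
top 178 [516.4  27.  178. ]
top 182 [516.3  26.9 182. ]
top 186 [516.2  26.7 186. ]
head scene [638.5  52.6 157. ]
head top [634.6  53.5 157. ]
```

Request:
servo_tool:
  commands:
    - [[1, -3.25, -4.7, 0.3, 0, 0, 0], [1, -3.25, -4.7, 0.3, 0, 0, 0], [1, -3.25, -4.7, 0.3, 0, 0, 0], [1, -3.25, -4.7, 0.3, 0, 0, 0], [1, -3.25, -4.7, 0.3, 0, 0, 0], [1, -3.25, -4.7, 0.3, 0, 0, 0], [1, -3.25, -4.7, 0.3, 0, 0, 0], [1, -3.25, -4.7, 0.3, 0, 0, 0], [1, -3.25, -4.7, 0.3, 0, 0, 0], [1, -3.25, -4.7, 0.3, 0, 0, 0], [1, -3.25, -4.7, 0.3, 0, 0, 0], [1, -3.25, -4.7, 0.3, 0, 0, 0]]
  newtons: 60

```text
time_s: 1.6
eef_pos: [390.4, -60.7, 209.2]
tool_rot: [0.478, 3.104, 0.0]
contact_force: [0.4, 0.4, -0.5]
width: 1.0
finger_force: 0.0
```

Request:
servo_tool:
  commands:
    - [[1, -3.25, -4.7, 0.8, 0, 0, 0], [1, -3.25, -4.7, 0.8, 0, 0, 0], [1, -3.25, -4.7, 0.8, 0, 0, 0], [1, -3.25, -4.7, 0.8, 0, 0, 0], [1, 0, 0, 1.0, 0, 0, 0.126], [1, 0, 0, 1.0, 0, 0, 0.126], [1, 0, 0, 1.0, 0, 0, 0.126], [1, 0, 0, 0, 0, 0, 0]]

```text
time_s: 2.6
eef_pos: [456.9, -276.5, 145.9]
tool_rot: [-1.049, -2.958, -0.001]
contact_force: [-0.5, 0.8, 0.4]
width: 1.001
finger_force: 0.0
```

```bash
python3 - <<'E'
from h import *
c=np.radians(140.8); Rt=frame([0,0,-1],[np.cos(c),np.sin(c),0])
delta([457.9,-278.7,22],Rt)
E
```

```text
t 2.6 at [ 456.9 -276.5  145.9] shift cm [-0.26 -0.1  12.39] turn [-0.    -0.003  0.003] F [-0.5  0.8  0.4] j6 [-0.63  0.26  1.92 -0.    0.96 -1.52] w 1.001
```

Request:
servo_tool:
  commands:
    - [[1, -0.26, -0.1, 3, 0, 0, 0], [1, 0, 0, 4, 0, 0, 0], [1, 0, 0, 3, 0, 0, 0], [1, 0, 0, 1.5, 0, 0, 0], [1, 0, 0, 0.8, 0, 0, 0], [1, 0, 0, 0, 0, 0, 0], [0, 0, 0, 0, 0, 0, 0], [0, 0, 0, 0, 0, 0, 0], [0, 0, 0, 0, 0, 0, 0], [0, 0, 0, 0, 0, 0, 0], [0, 0, 0, 0, 0, 0, 0]]

```text
time_s: 3.98
eef_pos: [459.9, -280.2, 25.3]
tool_rot: [1.051, 2.959, -0.001]
contact_force: [-0.9, -0.3, 6.1]
width: 0.387
finger_force: 61.5
```

```bash
python3 - <<'E'
from h import *
delta([457.9,-278.7,22])
S,_=grab_frame("scene");T,_=grab_frame("top")
cr=lambda I,u,v:cv2.resize(I[v:v+60,u:u+60,::-1],(400,400),interpolation=cv2.INTER_CUBIC)
cv2.imwrite("pics/g1.png",np.hstack([cr(S,170,220),cr(T,405,205)]))
E
```

```text
t 3.98 at [ 459.9 -280.2   25.3] shift cm [ 0.26 -0.01  0.33] turn  F [-0.9 -0.3  6.1] j6 [-0.63  0.46  1.95 -0.    0.73 -1.52] w 0.387
```

View pics/g1.png

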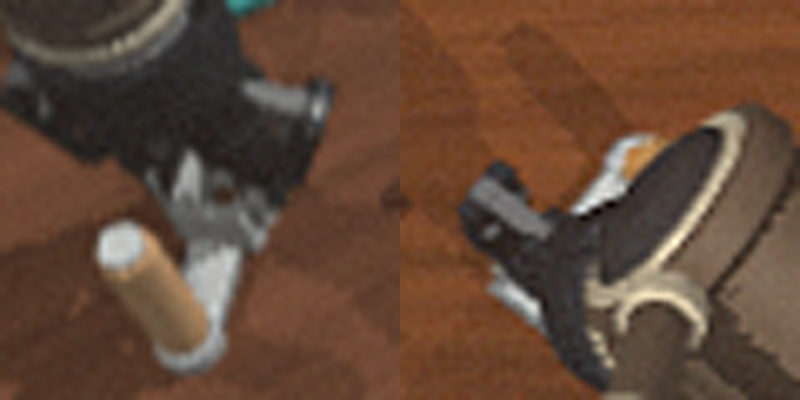

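The crank is gripped: the width of 33 mm matches the hub and the cap hasn't moved (scene (188.3,256.4)). I'll lift it next.

Request:
servo_tool:
  commands:
    - [[0, 0, 0, -1, 0, 0, 0], [0, 0, 0, -3, 0, 0, 0], [0, 0, 0, -4, 0, 0, 0], [0, 0, 0, -4, 0, 0, 0], [0, 0, 0, -4, 0, 0, 0], [0, 0, 0, -4, 0, 0, 0], [0, 0, 0, -2, 0, 0, 0], [0, 0, 0, 0, 0, 0, 0]]

```text
time_s: 5.08
eef_pos: [459.9, -279.9, 245.8]
tool_rot: [1.051, 2.957, -0.001]
contact_force: [0.3, -0.1, -4.3]
width: 0.389
finger_force: 60.5
```

```bash
cat >> h.py <<'E'
az=np.arctan2(25.8,119.5)
a=np.array([-np.sin(np.radians(40))*np.cos(az),-np.sin(np.radians(40))*np.sin(az),np.cos(np.radians(40))])
seat=np.array([516.8,27.7,175.])-36*a
nf=np.array([.77,-.249,.587])
Rfit=frame(-a,-nf)
def fit(h): # TCP for crank origin h mm above seat
    return seat+(h+25.3)*a+2*Rfit.as_matrix()[:,0]
E
python3 - <<'E'
from h import *
print(seat,a,fit(85)); delta(fit(85),Rfit)
E
```

```text
[539.41918809  32.58347324 147.42240005] [-0.62831078 -0.13565203  0.76604444] [468.57654544  18.11928191 230.74224853]
t 5.08 at [ 459.9 -279.9  245.8] shift cm [18.14 23.67  1.46] turn [-0.431 -0.555 -0.457] F [ 0.3 -0.1 -4.3] j6 [-0.63  0.14  1.84  0.    1.16 -1.52] w 0.389
```

Request:
servo_tool:
  commands:
    - [[0, 3.02, 3.94, 0, 0, 0, 0], [0, 3.02, 3.94, 0, 0, 0, 0], [0, 3.02, 3.94, 0, 0, 0, 0], [0, 3.02, 3.94, 0, 0, 0, 0], [0, 3.02, 3.94, 0, 0, 0, 0], [0, 3.02, 3.94, 0, 0, 0, 0], [0, 0, 0, 0, -0.072, -0.0925, -0.076], [0, 0, 0, 0, -0.072, -0.0925, -0.076], [0, 0, 0, 0, -0.072, -0.0925, -0.076], [0, 0, 0, 0, -0.072, -0.0925, -0.076], [0, 0, 0, 0, -0.072, -0.0925, -0.076], [0, 0, 0, 0, -0.072, -0.0925, -0.076]]

```text
time_s: 6.58
eef_pos: [464.8, 20.4, 240.4]
tool_rot: [0.279, 2.484, 0.281]
contact_force: [-0.4, 1.3, -2.9]
width: 0.385
finger_force: 61.3
```

Request:
servo_tool:
  commands:
    - [[0, 0, 0, 0, 0, 0, 0], [0, 0, 0, 0, 0, 0, 0]]

```text
time_s: 6.82
eef_pos: [467.4, 19.5, 243.1]
tool_rot: [0.284, 2.483, 0.279]
contact_force: [0.3, -0.9, -2.5]
width: 0.383
finger_force: 61.3
```

```bash
python3 - <<'E'
from h import *
delta(fit(85),Rfit)
S,sd=grab_frame("scene");T,td=grab_frame("top")
np.savez("f2.npz",S=S,T=T,sd=sd,td=td)
cr=lambda I,u,v:cv2.resize(I[v:v+60,u:u+60,::-1],(400,400),interpolation=cv2.INTER_CUBIC)
cv2.imwrite("pics/g2.png",np.hstack([cr(S,270,145),cr(T,285,180)]))
E
```

```text
t 6.83 at [467.4  19.5 243.1] shift cm [ 0.56 -0.44  1.03] turn [-0.012 -0.032 -0.023] F [ 0.3 -0.9 -2.5] j6 [-0.23 -0.34  2.42  0.56  0.52 -1.98] w 0.383
```

View pics/g2.png

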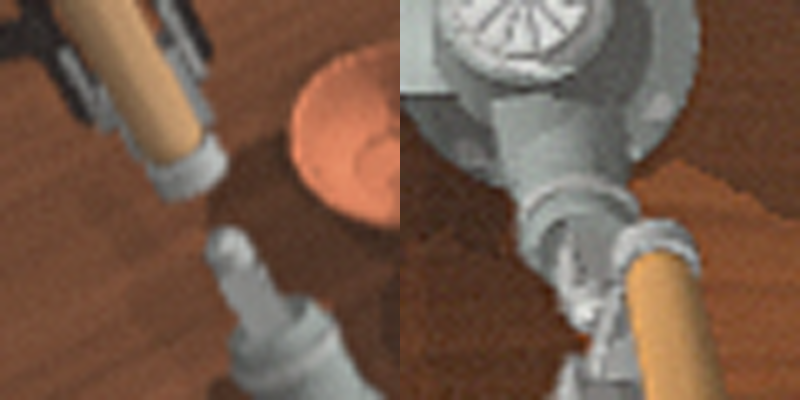

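The handle hides the hub in the scene view and the nose sits at zoomed (228,245), roughly in line with it. I'll trim the pose, then use the cap as a marker to find the camera bias.

Request:
servo_tool:
  commands:
    - [[0, 0.28, -0.22, 0.5, -0.012, -0.032, -0.023], [0, 0.28, -0.22, 0.5, 0, 0, 0], [0, 0, 0, 0, 0, 0, 0]]

```text
time_s: 7.3
eef_pos: [469.0, 18.3, 231.2]
tool_rot: [0.251, 2.449, 0.279]
contact_force: [0.2, 0.1, -3.8]
width: 0.384
finger_force: 61.3
```

```bash
python3 - <<'E'
from h import *
delta(fit(85),Rfit)
S,sd=grab_frame("scene");T,td=grab_frame("top")
np.savez("f3.npz",S=S,T=T,sd=sd,td=td)
s=read_state();M=R.from_rotvec(s["tool_rot"]).as_matrix();p=s["eef_pos"]
# crank pts: tool coords x=-(cx)-2 , z = 25.3-cz
C=lambda cx,cz:p+M@np.array([-cx-2,0,25.3-cz])
for n in("scene","top"):
    print(n,[(k,proj(n,C(*k)).round(1)) for k in((62,104),(62,98),(62,57),(62,16),(62,6),(0,0),(0,30))],"nose c",proj(n,seat+36*a).round(1),"seat",proj(n,seat).round(1))
    I=S if n=="scene" else T
    h=cv2.cvtColor(I,cv2.COLOR_RGB2HSV); c=proj(n,C(62,57)).astype(int); q=proj(n,C(62,104)).astype(int)
    w=(h[...,0]>8)&(h[...,0]<22)&(h[...,1]>90)&(h[...,2]>140); k=np.zeros_like(w);k[c[1]-25:c[1]+25,c[0]-25:c[0]+25]=1
    v,u=np.nonzero(w&k); 
    if len(u)>20: print("wood",u.mean(),v.mean(),len(u),cv2.fitLine(np.c_[u,v].astype(np.float32),cv2.DIST_L2,0,.01,.01).ravel())
cr=lambda I,u,v:cv2.resize(I[v:v+60,u:u+60,::-1],(400,400),interpolation=cv2.INTER_CUBIC)
cv2.imwrite("pics/g3.png",np.hstack([cr(S,265,130),cr(T,295,205)]))
E
```

```text
t 7.3 at [469.   18.3 231.2] shift cm [ 0.06 -0.04  0.01] turn [0.001 0.001 0.001] F [ 0.2  0.1 -3.8] j6 [-0.24 -0.32  2.45  0.68  0.46 -2.14] w 0.384
scene [((62, 104), array([278. , 136.6])), ((62, 98), array([279.3, 138.9])), ((62, 57), array([287.8, 153.7])), ((62, 16), array([296., 168.])), ((62, 6), array([297.9, 171.4])), ((0, 0), array([295.2, 166.7])), ((0, 30), array([289.6, 156.9]))] nose c [303.8 182.1] seat [310.  192.9]
wood 289.52488687782807 153.81447963800906 221 [  0.48453805   0.87477016 289.52487    153.81448   ]
top [((62, 104), array([329.2, 248.2])), ((62, 98), array([328.8, 246.2])), ((62, 57), array([326. , 233.3])), ((62, 16), array([323.3, 221.3])), ((62, 6), array([322.7, 218.5])), ((0, 0), array([315.8, 238.6])), ((0, 30), array([317.4, 247.3]))] nose c [313.4 225.9] seat [311.8 216.9]
wood 325.4589552238806 231.97761194029852 268 [1.9864562e-01 9.8007137e-01 3.2545895e+02 2.3197762e+02]
```

View pics/g3.png

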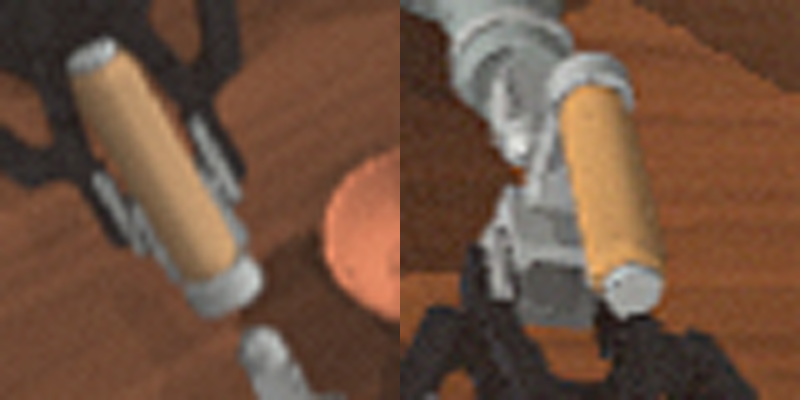

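Measured against prediction: the cap in the top view is (329.4,248.0) vs (329.2,248.2). In the scene view the crank sits about 0.5 px right of prediction and the nose 0.4 px left. The hub therefore needs about 1.2 mm along −tool y, then it can advance.

Request:
servo_tool:
  commands:
    - [[0, 0.06, -0.16, 1.5, 0, 0, 0], [0, 0, 0, 1.5, 0, 0, 0], [0, 0, 0, 0.6, 0, 0, 0], [0, 0, 0, 0.4, 0, 0, 0], [0, 0, 0, 0.4, 0, 0, 0], [0, 0, 0, 0.3, 0, 0, 0], [0, 0, 0, 0, 0, 0, 0]]

```text
time_s: 8.28
eef_pos: [498.1, 23.1, 195.1]
tool_rot: [0.251, 2.448, 0.278]
contact_force: [0.5, -0.1, -3.1]
width: 0.39
finger_force: 61.3
```

```bash
cat >> h.py <<'E'
def rel():
    s=read_state();M=R.from_rotvec(s["tool_rot"]).as_matrix()
    o=s["eef_pos"]+M@np.array([-2,0,25.3]); d=Rfit.as_matrix().T@(o-seat)
    print("t",round(s["time_s"],2),"crank rel seat, tool x,y:",d[:2].round(1),"height",round(-d[2],1),"F tool",(M.T@s["contact_force"]).round(1),"T tool",(M.T@s["torque"]).round(2),"w",round(s["width"],3),"q",s["qpos"].round(2))
E
python3 -c "
from h import *
rel()"
```

```text
t 8.28 crank rel seat, tool x,y: [-0.6 -1.2] height 38.5 F tool [ 1.4 -0.9  2.6] T tool [0.26 0.68 0.02] w 0.39 q [-0.2  -0.16  2.42  0.88  0.34 -2.33]
```

Request:
servo_tool:
  commands:
    - [[0, 0, 0, 0.4, 0, 0, 0], [0, 0, 0, 0.4, 0, 0, 0], [0, 0, 0, 0.3, 0, 0, 0], [0, 0, 0, 0.2, 0, 0, 0], [0, 0, 0, 0.2, 0, 0, 0], [0, 0, 0, 0, 0, 0, 0]]

```text
time_s: 9.02
eef_pos: [507.5, 25.2, 183.5]
tool_rot: [0.251, 2.448, 0.278]
contact_force: [0.3, -0.6, -2.6]
width: 0.389
finger_force: 61.3
```

```bash
python3 -c "
from h import *
rel()
S,sd=grab_frame('scene');T,td=grab_frame('top')
cr=lambda I,u,v:cv2.resize(I[v:v+60,u:u+60,::-1],(400,400),interpolation=cv2.INTER_CUBIC)
cv2.imwrite('pics/g4.png',np.hstack([cr(S,275,145),cr(T,290,195)]))"
```

```text
t 9.03 crank rel seat, tool x,y: [-0.6 -1.2] height 23.4 F tool [ 1.2 -1.3  2.1] T tool [0.25 0.63 0.01] w 0.389 q [-0.19 -0.11  2.41  0.96  0.31 -2.41]
```

View pics/g4.png

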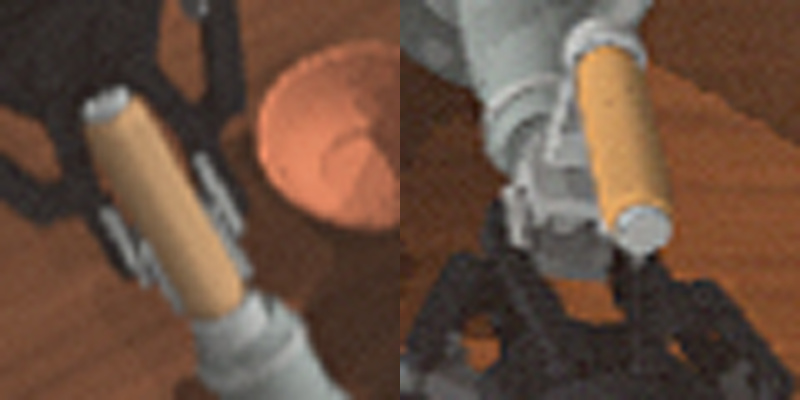

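The socket is sliding over the shaft without force: the handle base is now at the tube rim, scene zoomed (215,330). I'll press it home.

Request:
servo_tool:
  commands:
    - [[0, 0, 0, 0.5, 0, 0, 0], [0, 0, 0, 0.5, 0, 0, 0], [0, 0, 0, 0.4, 0, 0, 0], [0, 0, 0, 0.3, 0, 0, 0], [0, 0, 0, 0.2, 0, 0, 0], [0, 0, 0, 0.2, 0, 0, 0], [0, 0, 0, 0, 0, 0, 0]]

```text
time_s: 10.0
eef_pos: [520.8, 28.0, 167.5]
tool_rot: [0.251, 2.448, 0.278]
contact_force: [0.7, 0.1, -2.3]
width: 0.388
finger_force: 61.3
```

```bash
python3 -c "
from h import *
rel()"
```

```text
t 10.0 crank rel seat, tool x,y: [-0.7 -1.2] height 2.4 F tool [ 0.8 -0.4  2.2] T tool [0.19 0.72 0.05] w 0.388 q [-0.17 -0.04  2.4   1.1   0.27 -2.54]
```

Request:
servo_tool:
  commands:
    - [[0, 0, 0, 0.2, 0, 0, 0], [0, 0, 0, 0.2, 0, 0, 0], [0, 0, 0, 0.2, 0, 0, 0], [0, 0, 0, 0, 0, 0, 0]]

```text
time_s: 10.5
eef_pos: [522.8, 28.2, 166.1]
tool_rot: [0.25, 2.442, 0.277]
contact_force: [-62.7, -13.6, 58.0]
width: 0.385
finger_force: 75.7
```

```bash
python3 -c "
from h import *
rel()"
```

```text
t 10.5 crank rel seat, tool x,y: [-1.4 -1.2] height 0.1 F tool [ 10.1  -4.8 -85.7] T tool [0.64 1.9  0.25] w 0.385 q [-0.17 -0.04  2.4   1.15  0.27 -2.59]
```

Request:
servo_tool:
  commands:
    - [[0, 0, 0, -0.35, 0, 0, 0], [1, 0, 0, 0, 0, 0, 0], [1, 0, 0, 0, 0, 0, 0], [1, 0, 0, 0, 0, 0, 0], [1, 0, 0, -1, 0, 0, 0], [1, 0, 0, -2.5, 0, 0, 0], [1, 0, 0, -3, 0, 0, 0], [1, 0, 0, -3, 0, 0, 0], [1, 0, 0, -3, 0, 0, 0], [1, 0, 0, -1.5, 0, 0, 0], [1, 0, 0, 0, 0, 0, 0]]

```text
time_s: 11.88
eef_pos: [434.6, 9.0, 274.0]
tool_rot: [0.25, 2.445, 0.277]
contact_force: [0.2, 0.5, 0.5]
width: 0.996
finger_force: 0.0
```

```bash
cat >> h.py <<'E'
t15=np.radians(15);hz=np.array([np.cos(az),np.sin(az),0])
Rh=frame(hz*np.sin(t15)-np.array([0,0,np.cos(t15)]),-hz)
def handle(phi,cz=80,off=0): # TCP for grasp point at crank z=cz, handle turned phi rad clockwise(looking at shaft end) from fit; off: back along tool
    o=seat+Rfit.as_matrix()@np.array([-1,-1.2,0])
    n=R.from_rotvec(-a*phi).apply(nf)
    g=o+62*n+cz*a
    return g+(5-off)*Rh.as_matrix()[:,2]
E
python3 -c "
from h import *
rel(); delta(handle(0,80,80),Rh); print(handle(0))
S,sd=grab_frame('scene');T,td=grab_frame('top')
np.savez('f5.npz',S=S,T=T,sd=sd,td=td)
cr=lambda I,u,v:cv2.resize(I[v:v+60,u:u+60,::-1],(400,400),interpolation=cv2.INTER_CUBIC)
cv2.imwrite('pics/g5.png',np.hstack([cr(S,275,145),cr(T,290,195)]))"
```

```text
t 11.88 crank rel seat, tool x,y: [-1.7 -1.2] height 140.7 F tool [-0.4  0.7 -0.2] T tool [ 0.12  0.24 -0.  ] w 0.996 q [-0.31 -0.51  2.46  0.57  0.63 -2.05]
t 11.88 at [434.6   9.  274. ] shift cm [-9.23  1.27  1.86] turn [ 0.09   0.436 -0.41 ] F [0.2 0.5 0.5] j6 [-0.31 -0.51  2.46  0.57  0.63 -2.05] w 0.996
[538.79588099   5.16658631 240.5445884 ]
```

View pics/g5.png

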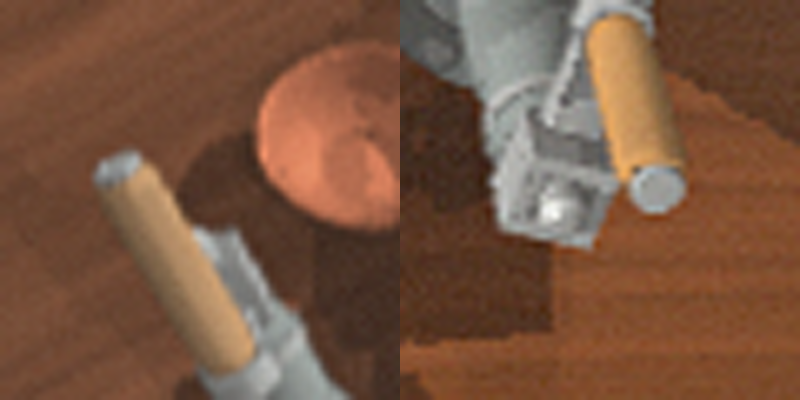

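The crank is home: the nose shows through the hub at top zoomed (560,210). The cap is at scene px (292.2,170.0) and top px (328.0,223.0). Next is the pre-grasp above the handle.

Request:
servo_tool:
  commands:
    - [[0.7, -3.1, 0.42, 0.6, 0, 0, 0], [0.7, -3.1, 0.42, 0.6, 0, 0, 0], [0.7, -3.1, 0.42, 0.6, 0, 0, 0], [0.7, 0, 0, 0, 0.0225, 0.109, -0.1025], [0.7, 0, 0, 0, 0.0225, 0.109, -0.1025], [0.7, 0, 0, 0, 0.0225, 0.109, -0.1025], [0.7, 0, 0, 0, 0.0225, 0.109, -0.1025], [0.7, 0, 0, 0, 0, 0, 0]]

```text
time_s: 12.98
eef_pos: [519.8, 1.8, 316.0]
tool_rot: [-0.309, 2.868, 0.044]
contact_force: [0.2, 0.3, -0.4]
width: 0.699
finger_force: 0.0
```

```bash
python3 -c "
from h import *
delta(handle(0,80,0),Rh)
o=seat+Rfit.as_matrix()@np.array([-1,-1.2,0])
for d in(-8,-4,0,4,8):
  c=o+62*R.from_rotvec(-a*np.radians(d)).apply(nf)+104*a
  print(d,proj('scene',c).round(1),proj('top',c).round(1))
print('obs',two((292.2,170.),(328.,223.)),(o+62*nf+104*a).round(1), onz('top',328,223,263), onz('scene',292.2,170,263))"
```

```text
t 12.97 at [519.8   1.8 316. ] shift cm [ 0.07 -0.09  7.78] turn [ 0.003 -0.003  0.002] F [ 0.2  0.3 -0.4] j6 [-0.13 -0.11  1.97  0.1   1.04 -1.96] w 0.699
-8 [297.9 165.6] [320.3 222. ]
-4 [296.4 166.6] [322.3 222.1]
0 [294.8 167.5] [324.2 222.3]
4 [293.3 168.4] [326.1 222.5]
8 [291.7 169.2] [328.  222.9]
obs (array([521.2367001 ,  -6.07095519, 257.72230458]), np.float64(1.0207442689615907)) [522.5   1.6 263.8] [520.85302581  -6.50452483 263.        ] [524.9969247   -7.38443142 263.        ]
```

```bash
python3 -c "
from h import *
delta(handle(0.13,80,0),Rh)"
```

```text
t 12.97 at [519.8   1.8 316. ] shift cm [ 0.4  -0.8   7.94] turn [ 0.003 -0.003  0.002] F [ 0.2  0.3 -0.4] j6 [-0.13 -0.11  1.97  0.1   1.04 -1.96] w 0.699
```

Request:
servo_tool:
  commands:
    - [[0.7, 0.4, -0.8, 2, 0, 0, 0], [0.7, 0, 0, 2.5, 0, 0, 0], [0.7, 0, 0, 2.2, 0, 0, 0], [0.7, 0, 0, 1.2, 0, 0, 0], [0.7, 0, 0, 0, 0, 0, 0], [0, 0, 0, 0, 0, 0, 0], [0, 0, 0, 0, 0, 0, 0], [0, 0, 0, 0, 0, 0, 0], [0, 0, 0, 0, 0, 0, 0]]
  newtons: 40

```text
time_s: 14.1
eef_pos: [536.4, -3.4, 240.9]
tool_rot: [-0.307, 2.866, 0.042]
contact_force: [-2.5, 0.3, 5.5]
width: 0.266
finger_force: 39.2
```

```bash
cat > orb.py <<'E'
from h import *
import sys
# rows for orbit from phi0 in n steps of d deg
phi0,d,n=float(sys.argv[1]),float(sys.argv[2]),int(sys.argv[3])
M=Rh.as_matrix()
for i in range(n):
    p=handle(np.radians(phi0+i*d));q=handle(np.radians(phi0+(i+1)*d))
    print((M.T@(q-p)/10).round(2).tolist())
E
python3 -c "
from h import *
s=read_state();p=s['eef_pos'];o=seat+Rfit.as_matrix()@np.array([-1,-1.2,0])
r=p-5*Rh.as_matrix()[:,2]-o;h=r@a;r-=h*a;print('grip h',h,'rad',np.linalg.norm(r),'phi',np.degrees(np.arctan2(np.dot(np.cross(r,nf),a),r@nf)))
delta(handle(0.13,80,0),Rh)
"; python3 orb.py 7 15 24
```

```text
grip h 82.92628433520316 rad 63.07821330171972 phi 7.6278099382065205
t 14.1 at [536.4  -3.4 240.9] shift cm [-0.05  0.07  0.3 ] turn [ 0.002 -0.001  0.001] F [-2.5  0.3  5.5] j6 [-0.14  0.    2.02  0.12  0.88 -1.99] w 0.266
[0.91, -1.27, 0.43]
[1.18, -0.96, 0.55]
[1.36, -0.59, 0.64]
[1.46, -0.18, 0.68]
[1.45, 0.24, 0.68]
[1.35, 0.64, 0.63]
[1.15, 1.01, 0.54]
[0.87, 1.3, 0.41]
[0.54, 1.51, 0.25]
[0.17, 1.61, 0.08]
[-0.22, 1.6, -0.1]
[-0.58, 1.48, -0.27]
[-0.91, 1.27, -0.43]
[-1.18, 0.96, -0.55]
[-1.36, 0.59, -0.64]
[-1.46, 0.18, -0.68]
[-1.45, -0.24, -0.68]
[-1.35, -0.64, -0.63]
[-1.15, -1.01, -0.54]
[-0.87, -1.3, -0.41]
[-0.54, -1.51, -0.25]
[-0.17, -1.61, -0.08]
[0.22, -1.6, 0.1]
[0.58, -1.48, 0.27]
```

Request:
servo_tool:
  commands:
    - [[0, 0.9, -1.27, 0.43, 0, 0, 0], [0, 1.18, -0.96, 0.55, 0, 0, 0], [0, 1.36, -0.59, 0.64, 0, 0, 0], [0, 1.46, -0.18, 0.68, 0, 0, 0], [0, 1.45, 0.24, 0.68, 0, 0, 0], [0, 1.35, 0.64, 0.63, 0, 0, 0], [0, 0, 0, 0, 0, 0, 0]]

```text
time_s: 14.98
eef_pos: [479.3, -38.1, 187.9]
tool_rot: [-0.306, 2.86, 0.04]
contact_force: [-1.3, 0.4, 9.1]
width: 0.27
finger_force: 39.2
```

```bash
cat > chk.py <<'E'
from h import *
s=read_state();p=s['eef_pos'];o=seat+Rfit.as_matrix()@np.array([-1,-1.2,0]);M=R.from_rotvec(s["tool_rot"]).as_matrix()
r=p-5*M[:,2]-o;h=r@a;r-=h*a;print('t',s['time_s'],'grip h',h.round(1),'rad',np.linalg.norm(r).round(1),'phi',np.degrees(np.arctan2(np.dot(np.cross(r,nf),a),r@nf)).round(1),'F',s['contact_force'].round(1),'w',s['width'],'q',s['qpos'].round(2))
res={}
for n in("scene","top"):
    _,d=grab_frame(n);C=cloud(n,d);X,Y,Z=C[...,0],C[...,1],C[...,2]
    c=(638.3,52.7) if n=="scene" else (634.6,53.5)
    z=Z[(np.hypot(X-c[0],Y-c[1])<20)&(Z>145)&(Z<190)]
    b=Z[(Y>290)&(Y<380)&(X>510)&(X<610)&(Z>160)&(Z<185)]
    print(n,"head-block",(np.median(z)-np.median(b)).round(2),(z.mean()-b.mean()).round(2),len(z),len(b))
E
python3 chk.py
```

```text
t 14.975 grip h 82.9 rad 62.0 phi 93.7 F [-1.3  0.4  9.1] w 0.269889606170545 q [-0.24 -0.04  2.18  0.17  0.77 -2.13]
scene head-block -13.57 -13.5 165 860
top head-block -13.04 -13.07 209 1534
```

Request:
servo_tool:
  commands:
    - [[0, 1.15, 1.01, 0.54, 0, 0, 0], [0, 0.87, 1.3, 0.41, 0, 0, 0], [0, 0.54, 1.51, 0.25, 0, 0, 0], [0, 0.17, 1.61, 0.08, 0, 0, 0], [0, -0.22, 1.6, -0.1, 0, 0, 0], [0, -0.58, 1.48, -0.27, 0, 0, 0], [0, -0.91, 1.27, -0.43, 0, 0, 0], [0, -1.18, 0.96, -0.55, 0, 0, 0], [0, -1.36, 0.59, -0.64, 0, 0, 0], [0, -1.46, 0.18, -0.68, 0, 0, 0], [0, -1.45, -0.24, -0.68, 0, 0, 0], [0, -1.35, -0.64, -0.63, 0, 0, 0]]

```text
time_s: 16.58
eef_pos: [492.6, 80.9, 221.6]
tool_rot: [-0.306, 2.891, 0.061]
contact_force: [-18.8, 15.2, 10.0]
width: 0.27
finger_force: 40.3
```

```bash
python3 chk.py
```

```text
t 16.575 grip h 84.1 rad 62.6 phi -93.1 F [-18.8  15.2  10. ] w 0.2699261797588746 q [ 0.04 -0.04  2.1   0.08  0.85 -1.78]
scene head-block -9.75 -9.91 168 853
top head-block -8.97 -9.01 210 1522
```

Request:
servo_tool:
  commands:
    - [[0, -1.15, -1.01, -0.54, 0, 0, 0], [0, -0.87, -1.3, -0.41, 0, 0, 0], [0, -0.54, -1.51, -0.25, 0, 0, 0], [0, -0.17, -1.61, -0.08, 0, 0, 0], [0, 0.22, -1.6, 0.1, 0, 0, 0], [0, 0.58, -1.48, 0.27, 0, 0, 0], [0, 0.91, -1.27, 0.43, 0, 0, 0], [0, 1.18, -0.96, 0.55, 0, 0, 0], [0, 1.36, -0.59, 0.64, 0, 0, 0], [0, 1.46, -0.18, 0.68, 0, 0, 0], [0, 1.45, 0.24, 0.68, 0, 0, 0], [0, 1.35, 0.64, 0.63, 0, 0, 0]]

```text
time_s: 18.18
eef_pos: [481.6, -38.7, 189.8]
tool_rot: [-0.305, 2.855, 0.038]
contact_force: [0.5, 1.2, 14.4]
width: 0.27
finger_force: 40.7
```

```bash
python3 chk.py
```

```text
t 18.175 grip h 83.0 rad 61.7 phi 90.9 F [ 0.5  1.2 14.4] w 0.27005575661326464 q [-0.24 -0.04  2.18  0.17  0.76 -2.13]
scene head-block -5.85 -5.79 164 863
top head-block -5.32 -5.28 213 1529
```

Request:
servo_tool:
  commands:
    - [[0, 1.15, 1.01, 0.54, 0, 0, 0], [0, 0.87, 1.3, 0.41, 0, 0, 0], [0, 0.54, 1.51, 0.25, 0, 0, 0], [0, 0.17, 1.61, 0.08, 0, 0, 0], [0, -0.22, 1.6, -0.1, 0, 0, 0], [0, -0.58, 1.48, -0.27, 0, 0, 0], [0, -0.91, 1.27, -0.43, 0, 0, 0], [0, -1.18, 0.96, -0.55, 0, 0, 0], [0, -1.36, 0.59, -0.64, 0, 0, 0], [0, -1.46, 0.18, -0.68, 0, 0, 0], [0, -1.45, -0.24, -0.68, 0, 0, 0], [0, -1.35, -0.64, -0.63, 0, 0, 0]]

```text
time_s: 19.77
eef_pos: [492.2, 81.0, 221.3]
tool_rot: [-0.306, 2.892, 0.062]
contact_force: [-20.0, 16.4, 11.0]
width: 0.269
finger_force: 40.9
```

```bash
python3 chk.py
```

```text
t 19.775 grip h 84.1 rad 62.6 phi -93.6 F [-20.   16.4  11. ] w 0.26864535091273034 q [ 0.04 -0.04  2.1   0.08  0.85 -1.78]
scene head-block -1.6 -1.65 168 866
top head-block -1.21 -1.26 214 1533
```

Request:
servo_tool:
  commands:
    - [[0, -1.15, -1.01, -0.54, 0, 0, 0], [0, -0.87, -1.3, -0.41, 0, 0, 0], [0, -0.54, -1.51, -0.25, 0, 0, 0], [0, -0.17, -1.61, -0.08, 0, 0, 0], [0, 0, 0, 0, 0, 0, 0]]

```text
time_s: 20.5
eef_pos: [536.4, 28.9, 247.4]
tool_rot: [-0.306, 2.867, 0.046]
contact_force: [-5.3, 3.6, 10.5]
width: 0.271
finger_force: 40.9
```

```bash
python3 chk.py; python3 - <<'E'
from h import *
for n in("scene","top"):
    p,d=grab_frame(n);C=cloud(n,d);X,Y,Z=[C[...,i].ravel() for i in range(3)]
    m=(abs(Z)<7)&(X>350)&(X<800)&(Y>-250)&(Y<480)&(d.ravel()>0)
    A=np.c_[X,Y,np.ones_like(X)][m];k=np.linalg.lstsq(A,Z[m],rcond=None)[0]
    f=lambda x,y:k@[x,y,1]
    print(n,"bench slope",k,"correction head-block",-(f(636,54)-f(556,338)))
    h=(np.hypot(X-636,Y-53)<18)&(Z>160)&(Z<185);b=(Y>290)&(Y<380)&(X>510)&(X<610)&(Z>160)&(Z<185)
    Zc=Z-k@np.c_[X,Y,np.ones_like(X)].T
    print("corrected head",Zc[h].mean(),"block",Zc[b].mean(),"se",Zc[h].std()/h.sum()**.5)
E
```

```text
t 20.5 grip h 83.5 rad 63.1 phi -22.6 F [-5.3  3.6 10.5] w 0.27060041953300007 q [-0.07 -0.01  2.01  0.1   0.89 -1.91]
scene head-block -0.33 -0.32 167 862
top head-block 0.26 0.3 214 1517
scene bench slope [-4.87006531e-04  5.98872277e-04  1.00435843e+00] correction head-block 0.20904024904559848
corrected head 171.9087453195899 block 171.79131193718814 se 0.12822541321150924
top bench slope [-0.00023968 -0.00117756 -0.23546449] correction head-block -0.31525187959312806
corrected head 172.04928616304312 block 171.90241969487295 se 0.1326896483915899
```

The head is level within about 0.1 mm after bench correction. I'll hold briefly, then let go of the handle and withdraw.

Request:
servo_tool:
  commands:
    - [[0, 0, 0, 0, 0, 0, 0], [0, 0, 0, 0, 0, 0, 0], [0.7, 0, 0, 0, 0, 0, 0], [0.7, 0, 0, 0, 0, 0, 0], [0.7, 0, 0, 0, 0, 0, 0], [0.7, 0, 0, -2, 0, 0, 0], [0.7, 0, 0, -4, 0, 0, 0], [0.7, 0, 0, -4, 0, 0, 0], [0.7, 0, 0, -2, 0, 0, 0], [1, 0, 0, 0, 0, 0, 0]]

```text
time_s: 21.95
eef_pos: [507.0, 21.1, 363.4]
tool_rot: [-0.306, 2.863, 0.041]
contact_force: [-0.1, 0.3, -1.0]
width: 0.891
finger_force: 0.0
```

```bash
python3 - <<'E'
from h import *
T,td=grab_frame('top');S,sd=grab_frame('scene')
o=seat+Rfit.as_matrix()@np.array([-1,-1.2,0])
for d in(-40,-30,-22,-14,-6): 
  c=o+62*R.from_rotvec(-a*np.radians(d)).apply(nf)+104*a; print(d,proj('scene',c).round(1),proj('top',c).round(1))
cr=lambda I,u,v:cv2.resize(I[v:v+60,u:u+60,::-1],(400,400),interpolation=cv2.INTER_CUBIC)
cv2.imwrite('pics/g6.png',np.hstack([cr(S,275,145),cr(T,285,185)]))
E
```

```text
-40 [308.  157.8] [304.8 225.4]
-30 [305.3 160.2] [309.4 223.6]
-22 [302.8 162.2] [313.3 222.6]
-14 [300.1 164.2] [317.3 222.1]
-6 [297.1 166.1] [321.3 222. ]
```

View pics/g6.png

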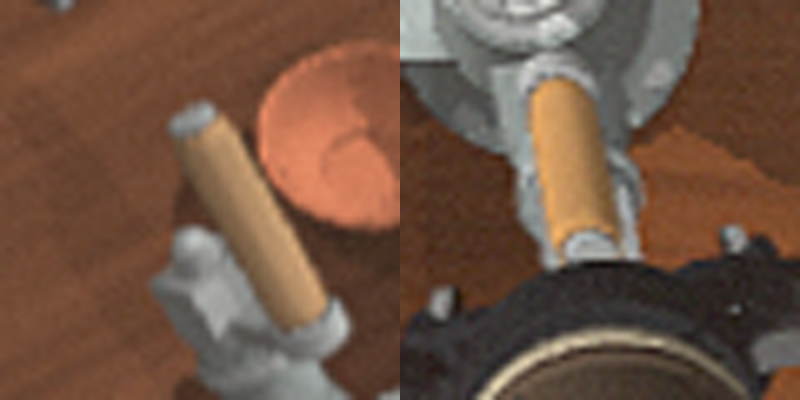

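The scene view shows the cap at px (303.7,162.5), so the crank is at phi ≈ −22° and still home. I'll approach the hub with the tool flipped half a turn to keep joint 6 in range.

```bash
cat >> h.py <<'E'
o2=seat+Rfit.as_matrix()@np.array([-1,-1.2,0]); n2=R.from_rotvec(-a*np.radians(-22)).apply(nf)
Rg=frame(-a,n2)
def hub(h): return o2+(h+25.3)*a-3*n2
E
python3 -c "
from h import *
delta(hub(130),Rg);delta(hub(130),Rh)"
```

```text
t 22.05 at [505.7  21.4 360.3] shift cm [8.87 0.23 7.54] turn [ 0.679 -0.008 -3.033] F [ 1.  -0.5 -0.3] j6 [-0.09 -0.17  1.93  0.09  1.14 -1.9 ] w 0.997
t 22.05 at [505.7  21.4 360.3] shift cm [8.87 0.23 7.54] turn [ 0.002 -0.004  0.   ] F [ 1.  -0.5 -0.3] j6 [-0.09 -0.17  1.93  0.09  1.14 -1.9 ] w 0.997
```

Request:
servo_tool:
  commands:
    - [[1, 4.4, 0.1, 0, 0, 0, 0], [1, 4.4, 0.1, 0, 0, 0, 0], [1, 0, 0, 0, 0, 0, 0.186], [1, 0, 0, 0, 0, 0, 0.186], [1, 0, 0, 0, 0, 0, 0.186], [1, 0, 0, 0, 0, 0, 0.186], [1, 0, 0, 0, 0, 0, 0.186], [1, 0, 0, 0, 0, 0, 0.186], [1, 0, 0, 0, 0, 0, 0.186], [1, 0, 0, 0, 0, 0, 0.186], [1, 0, 0, 0, 0, 0, 0.186], [1, 0, 0, 0, 0, 0, 0.186]]

```text
time_s: 23.55
eef_pos: [421.7, 5.5, 336.5]
tool_rot: [2.204, 2.03, 0.334]
contact_force: [0.2, -0.2, -0.6]
width: 1.0
finger_force: 0.0
```

Request:
servo_tool:
  commands:
    - [[1, 0, 0, 0, 0, 0, 0.186], [1, 0, 0, 0, 0, 0, 0.186], [1, 0, 0, 0, 0, 0, 0.186], [1, 0, 0, 0, 0, 0, 0.186], [1, 0, 0, 0, 0, 0, 0.186], [1, 0, 0, 0, 0, 0, 0.186], [1, 0, 0, 0, 0, 0, 0], [1, 0, 0, 0, 0, 0, 0]]

```text
time_s: 24.55
eef_pos: [422.2, 5.4, 337.7]
tool_rot: [-3.051, -0.589, -0.402]
contact_force: [-0.5, -0.6, -0.7]
width: 1.0
finger_force: 0.0
```

```bash
python3 -c "
from h import *
delta(hub(130),Rg)"
```

```text
t 24.55 at [422.2   5.4 337.7] shift cm [-0.06 -0.03  7.53] turn [-0.032  0.44   0.199] F [-0.5 -0.6 -0.7] j6 [-0.16 -0.35  2.11  0.1   1.14  1.  ] w 1.0
```

Request:
servo_tool:
  commands:
    - [[1, 0, 0, 3.7, 0, 0, 0], [1, 0, 0, 3.8, 0, 0, 0], [1, 0, 0, 0, -0.011, 0.147, 0.066], [1, 0, 0, 0, -0.011, 0.147, 0.066], [1, 0, 0, 0, -0.011, 0.147, 0.066], [1, 0, 0, 0, 0, 0, 0], [1, 0, 0, 0, 0, 0, 0]]

```text
time_s: 25.42
eef_pos: [442.3, 9.1, 267.6]
tool_rot: [-2.866, -0.257, -1.044]
contact_force: [0.9, -0.1, 0.2]
width: 1.002
finger_force: 0.0
```

```bash
python3 -c "
from h import *
delta(hub(0),Rg)"
```

```text
t 25.43 at [442.3   9.1 267.6] shift cm [-0.36 -0.13 13.09] turn [ 0.003 -0.003  0.001] F [ 0.9 -0.1  0.2] j6 [-0.3  -0.47  2.45  0.58  0.6   0.7 ] w 1.002
```

Request:
servo_tool:
  commands:
    - [[1, -0.36, -0.13, 2, 0, 0, 0], [1, 0, 0, 3, 0, 0, 0], [1, 0, 0, 3, 0, 0, 0], [1, 0, 0, 2.5, 0, 0, 0], [1, 0, 0, 1.5, 0, 0, 0], [1, 0, 0, 0.8, 0, 0, 0], [1, 0, 0, 0, 0, 0, 0]]
  newtons: 60

```text
time_s: 26.3
eef_pos: [521.3, 28.0, 166.7]
tool_rot: [-2.864, -0.257, -1.043]
contact_force: [0.3, 0.0, 0.5]
width: 1.0
finger_force: 0.0
```

```bash
python3 -c "
from h import *
delta(hub(0),Rg)"
```

```text
t 26.3 at [521.3  28.  166.7] shift cm [-0.06  0.08  0.15] turn [ 0.001 -0.003  0.001] F [0.3 0.  0.5] j6 [-0.17 -0.04  2.4   1.11  0.27  0.21] w 1.0
```

Request:
servo_tool:
  commands:
    - [[0, 0, 0.08, 0, 0, 0, 0], [0, 0, 0, 0, 0, 0, 0], [0, 0, 0, 0, 0, 0, 0], [0, 0, 0, 0, 0, 0, 0], [0, 0, 0, 0, 0, 0, 0]]

```text
time_s: 26.92
eef_pos: [518.9, 27.7, 166.9]
tool_rot: [-2.862, -0.257, -1.043]
contact_force: [-5.5, 2.2, 6.0]
width: 0.391
finger_force: 58.7
```

```bash
python3 chk.py
```

```text
t 26.925 grip h 33.5 rad 4.2 phi 170.8 F [-5.5  2.2  6. ] w 0.3909475980430659 q [-0.17 -0.05  2.4   1.11  0.28  0.2 ]
scene head-block -0.03 -0.12 174 868
top head-block 0.24 0.38 210 1526
```

Request:
servo_tool:
  commands:
    - [[0, 0, 0, -0.5, 0, 0, 0], [0, 0, 0, -0.8, 0, 0, 0], [0, 0, 0, -1, 0, 0, 0], [0, 0, 0, -1.5, 0, 0, 0], [0, 0, 0, -2, 0, 0, 0], [0, 0, 0, -3, 0, 0, 0], [0, 0, 0, -3, 0, 0, 0], [0, 0, 0, -2, 0, 0, 0], [0, 0, 0, 0, 0, 0, 0]]

```text
time_s: 28.15
eef_pos: [431.6, 7.8, 272.1]
tool_rot: [-2.865, -0.254, -1.046]
contact_force: [-0.0, -0.9, -2.6]
width: 0.384
finger_force: 61.9
```

```bash
python3 chk.py; python3 -c "
from h import *
c=np.radians(-20);delta([470,-200,300],frame([0,0,-1],[np.cos(c),np.sin(c),0]))
S,sd=grab_frame('scene')
cv2.imwrite('pics/g7.png',cv2.resize(S[110:230,230:400,::-1],(680,480)))"
```

```text
t 28.15 grip h 171.6 rad 5.0 phi 156.9 F [-0.  -0.9 -2.6] w 0.38423937059956975 q [-0.31 -0.51  2.47  0.57  0.64  0.71]
scene head-block -0.13 -0.17 171 865
top head-block 0.4 0.28 212 1527
t 28.25 at [431.5   8.3 270.5] shift cm [ 2.16 21.12 -2.61] turn [-0.206 -0.676  0.504] F [-0.9  0.1 -3.6] j6 [-0.31 -0.51  2.47  0.57  0.63  0.71] w 0.381
```

View pics/g7.png

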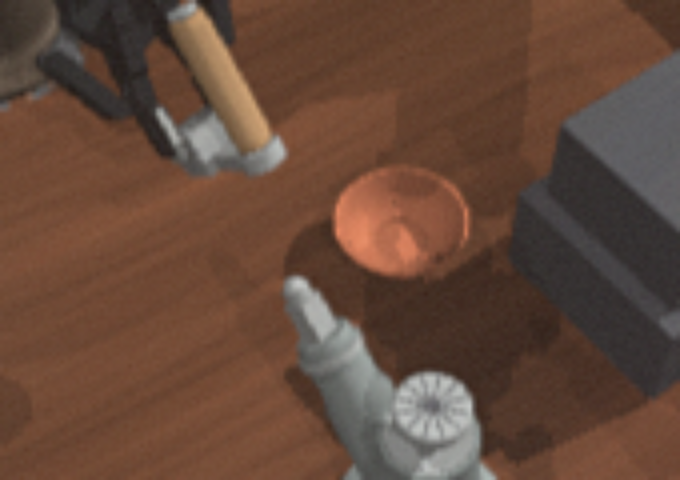

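The crank is off the shaft and held, at zoomed (240,150), and the jack is undisturbed. I'll carry it to the open bench.

Request:
servo_tool:
  commands:
    - [[0, 0.54, 5.28, -0.65, 0, 0, 0], [0, 0.54, 5.28, -0.65, 0, 0, 0], [0, 0.54, 5.28, -0.65, 0, 0, 0], [0, 0.54, 5.28, -0.65, 0, 0, 0], [0, 0, 0, 0, -0.0345, -0.1127, 0.084], [0, 0, 0, 0, -0.0345, -0.1127, 0.084], [0, 0, 0, 0, -0.0345, -0.1127, 0.084], [0, 0, 0, 0, -0.0345, -0.1127, 0.084], [0, 0, 0, 0, -0.0345, -0.1127, 0.084], [0, 0, 0, 0, -0.0345, -0.1127, 0.084], [0, 0, 0, 0, 0, 0, 0], [0, 0, 0, 0, 0, 0, 0]]

```text
time_s: 29.8
eef_pos: [470.5, -199.5, 299.4]
tool_rot: [-3.093, 0.54, -0.005]
contact_force: [0.0, 0.0, -2.9]
width: 0.386
finger_force: 61.9
```

```bash
python3 -c "
from h import *
c=np.radians(-20);delta([470,-200,29],frame([0,0,-1],[np.cos(c),np.sin(c),0]))"
```

```text
t 29.8 at [ 470.5 -199.5  299.4] shift cm [-0.1   0.12 27.04] turn [-0.002 -0.003  0.003] F [ 0.   0.  -2.9] j6 [-0.49  0.04  1.84  0.    1.26  1.43] w 0.386
```

Request:
servo_tool:
  commands:
    - [[0, 0, 0, 3, 0, 0, 0], [0, 0, 0, 5, 0, 0, 0], [0, 0, 0, 5, 0, 0, 0], [0, 0, 0, 5, 0, 0, 0], [0, 0, 0, 4, 0, 0, 0], [0, 0, 0, 2.5, 0, 0, 0], [0, 0, 0, 1.3, 0, 0, 0], [0, 0, 0, 0.7, 0, 0, 0], [0, 0, 0, 0.2, 0, 0, 0], [0, 0, 0, 0, 0, 0, 0]]

```text
time_s: 31.05
eef_pos: [472.6, -200.6, 34.9]
tool_rot: [3.094, -0.543, 0.009]
contact_force: [-0.3, 0.2, -3.2]
width: 0.387
finger_force: 61.9
```

Request:
servo_tool:
  commands:
    - [[0, 0, 0, 0.15, 0, 0, 0], [0, 0, 0, 0.1, 0, 0, 0], [0, 0, 0, 0, 0, 0, 0]]

```text
time_s: 31.42
eef_pos: [471.9, -200.2, 31.6]
tool_rot: [3.094, -0.543, 0.007]
contact_force: [-0.2, 0.2, -4.2]
width: 0.383
finger_force: 61.9
```

Request:
servo_tool:
  commands:
    - [[0, 0, 0, 0.15, 0, 0, 0], [0, 0, 0, 0.1, 0, 0, 0], [0, 0, 0, 0, 0, 0, 0]]

```text
time_s: 31.8
eef_pos: [471.7, -200.1, 28.8]
tool_rot: [-3.094, 0.543, -0.006]
contact_force: [-0.2, -0.1, -3.6]
width: 0.387
finger_force: 61.9
```

Request:
servo_tool:
  commands:
    - [[0, 0, 0, 0.1, 0, 0, 0], [0, 0, 0, 0.1, 0, 0, 0], [0, 0, 0, 0, 0, 0, 0]]

```text
time_s: 32.17
eef_pos: [471.9, -200.2, 27.1]
tool_rot: [3.094, -0.543, 0.006]
contact_force: [-0.6, -0.2, -1.7]
width: 0.383
finger_force: 62.1
```

Contact with the bench is starting. One small nudge, then release and withdraw.

Request:
servo_tool:
  commands:
    - [[0, 0, 0, 0.08, 0, 0, 0], [0, 0, 0, 0, 0, 0, 0], [1, 0, 0, 0, 0, 0, 0], [1, 0, 0, 0, 0, 0, 0], [1, 0, 0, 0, 0, 0, 0], [1, 0, 0, -1.5, 0, 0, 0], [1, 0, 0, -4, 0, 0, 0], [1, 0, 0, -5, 0, 0, 0], [1, 0, 0, -5, 0, 0, 0], [1, 0, 0, -3, 0, 0, 0], [1, 0, 0, 0, 0, 0, 0]]

```text
time_s: 33.55
eef_pos: [473.4, -201.3, 215.4]
tool_rot: [3.092, -0.542, 0.019]
contact_force: [0.9, -0.4, -1.0]
width: 1.0
finger_force: 0.0
```

Request:
servo_tool:
  commands:
    - [[1, -3, 4, 0, 0, 0, 0], [1, -3, 4, 0, 0, 0, 0], [1, 0, 0, 0, 0, 0, 0]]

```text
time_s: 33.92
eef_pos: [384.3, -255.1, 209.3]
tool_rot: [-3.092, 0.549, -0.001]
contact_force: [-0.1, -1.1, 0.5]
width: 0.998
finger_force: 0.0
```

```bash
python3 chk.py; python3 -c "
from h import *
S,sd=grab_frame('scene')
cv2.imwrite('pics/g8.png',S[...,::-1])"
```

```text
t 33.925 grip h 187.7 rad 274.7 phi 92.0 F [-0.1 -1.1  0.5] w 0.9977586767717448 q [-0.68  0.03  2.04  0.    1.07  1.24]
scene head-block -0.16 -0.11 169 868
top head-block 0.42 0.22 215 1526
```

View pics/g8.png

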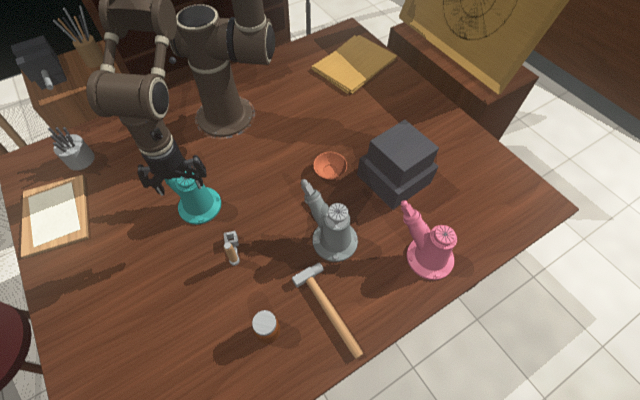

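The crank lies on the bench at (232,248) and the hammer, dish and jar are unmoved. The gripper is near the turquoise jack, so I'll raise it clear and hand in.

Request:
servo_tool:
  commands:
    - [[1, 0, 0, -4, 0, 0, 0], [1, 0, 0, -4, 0, 0, 0], [1, 0, 0, 0, 0, 0, 0], [1, 0, 0, 0, 0, 0, 0]]

```text
time_s: 34.58
eef_pos: [387.5, -254.0, 290.1]
tool_rot: [-3.094, 0.54, -0.005]
contact_force: [-0.7, 0.1, -1.0]
width: 1.001
finger_force: 0.0
```

```bash
python3 -c "
from station import *
print(finish_job())"
```

```text
the job is handed in; nothing more can be done
None
```

The job is handed in at about 35 s (no verdict came back): crank fitted fully home, jack head wound to within about 0.5 mm of the block top by the cameras, crank drawn off and set on the bench, and the hammer, dish and jar left in place.

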